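Bring a pitted test plate under the depth gauge needle

ROBOT

A 6-joint arm with a two-finger parallel gripper is mounted at the origin on a cart in front of the work surface, level with it; the furniture and walls round the work are solid. World frame = base frame: x ahead of the robot, y to its left, z up, the work surface at z = 0. Lengths are in m, angles in rad, forces in N, time in s.
With the tool pointing down it reaches from about 0.375 to 0.9 m from the base axis. Payload 3.1 kg.
Tool frame: the origin (TCP) lies between the finger pads; the fingertips stand 8 mm ahead of it and the grasp point (between the pads) lies 11 mm behind it; z points along the fingers, y is the line along which they close (so a half turn about z gives the same grasp; the last joint's range is limited). The gripper opens to 87 mm and grips with 3 to 60 N. Pads are 19 mm wide; open, the fingers measure 117 mm over their backs; the gripper's body (75 mm by 190 mm) begins 51 mm behind the grasp point.
Start: joints at [-1.313, 0.527, 1.433, -0, 1.181, -0.178], TCP at [0.264, -0.567, 0.231] pointing down, gripper open.
Joint ranges: [-3.08, 3.08], [-0.75, 2.2], [0.22, 2.44], [-1.43, 4.57], [0, 2.65], [-2.85, 2.85]. Speed limits (rad/s): [2.79, 2.79, 3.14, 3.14, 3.14, 3.14].

INTERFACE

Orientations are given as a unit quaternion [x, y, z, w].
In Python, from rig import robot gives the robot as it stands.
- The arm moves only by the tool move_arm, never from a script. Its argument "motion" is text: rows parted by semicolons, each of 5 numbers parted by spaces: the opening, from -1 (shut) to 1 (fully open), then the shift along the tool's x, y, z normalised to -1 to 1, where 1 is 0.2 m, then the turn about the tool's z normalised to -1 to 1, where 1 is pi rad. A call has 1 to 12 rows; each row is the pose to reach, as a shift and turn from the pose commanded when the call began, along the tool's axes at that moment, turning the shorter way round; what a row does not reach only later rows make up. A row lasts 1/12 s, in which the tool goes at most 41.7 mm and 7.16 degrees, less where a joint would pass 70% of its speed; a pose out of reach is approached as far as the arm can. A call with a number of a shift or a turn outside -1 to 1 is refused whole. A call with a gripper value outside its range is refused whole. The fingers move at their own pace and stop on an object; "newtons" is the grip in N (left out, the last holds). Time passes only in rows, so rows that repeat a pose let the fingers close. It gives the time, the measured TCP pose, the force, the opening and the grip force at its end, in the units of the state.
- robot.get_obs(): the state, without advancing time (a new reading comes with each control period).
- robot.camera(name): name is "side" or "top" or "wrist"; returns (picture, depth): 400x640x3 uint8, red, green, blue; 400x640 float32, m along the optical axis (not along the pixel's ray), 0 where there is no reading.
- robot.camera_model(name): a dict with "mtx" (3x3 intrinsics, pixels), "position" and "attitude" of the camera in the world. Camera axes: x right, y down, z forward; pixel columns grow to the right and rows downward; lengths in m; the calibration is good to about 2 mm. A picture is of the moment at which its call begins: read the wrist's pose just before it. camera_model takes no time and is no camera call; for the wrist camera it gives the pose at the moment of the call.
- robot.hand_in(): hands the job in; it is judged then, once.
The state is a dict: "time": time; "q": joint angles; "joint_velocities": joint speeds; "joint_torque": joint torques, N m; "position": TCP position; "tool_rot": TCP orientation; "ft_force": force on the tool from outside, world axes, zero at the start; "moment": the same for the moment, N m; "grip_width": finger opening in m; "grip_force": force on a finger pad.
Only numpy, scipy, OpenCV 4.12 (cv2) and the standard library are available. Lean on these libraries where they do the work, as an engineer would, in place of code of your own. Each camera call takes 0.05 s, during which the arm holds its last target. There are 200 camera calls.

TASK

Lift the steel test plate with the red-ringed pit off its peg on the drip rack, lay it flat in the guide channel of the dial depth gauge and slide it along until the pit is right under the needle. Let go of the plate and then press the black cap on top of the gauge down until the needle rests in the pit. Leave the other two plates hanging, and the beaker, the strip tube and the dropper bottle standing where they are.

Things in the scene. Friction and masses are not known exactly. Their poses are not given: they have to be found in the camera images.
- plate_red: grey steel plate 160x40x8 mm, about 0.3 kg, pit ringed in RED on its front; hangs on one of three pegs, sloping 60 deg from level, front towards the robot and up. Origin: middle of the back face; x = along it to the end with the peg hole (up the slope), y = across the width, z = out of the front. Hole: 16 mm, at x = +66 mm. Free air behind it from x = -50 to +52 mm
- plate_red_pit (a point): centre of the red-ringed pit (10 mm dark disc, ring 21 mm across), on the front face of plate_red at x = -42 mm, y = 0, z = +8 mm of the plate: near the end without the hole
- plate_black_1: a like plate with a black-ringed pit 20 mm off the middle, on another peg; origin and axes as plate_red. It must stay hanging
- plate_black_2: a like plate with a black-ringed pit 10 mm off the middle, on the third peg; origin and axes as plate_red. It must stay hanging
- drip_rack: fixed rack: grey tray 165x300x16 mm with an open steel easel 170 mm high, sloping 60 deg. Three 7 mm pegs 80 mm apart along y (at -80, 0, 80 mm) stand out 27 mm and point up and to the front at 45 deg, along (-0.71, 0, 0.71) of the rack. Origin: tray's underside centre; x = to the back, y = along the row. Bars behind the plates at their ends only, posts at y = +-133 mm
- pit_gauge: fixed dial depth gauge: grey base 165 (x) by 108 (y) mm, column at the back (x = +78 mm, 165 mm high), round dial head 60 mm across, 24 mm thick, at heights 85 to 145 mm over the needle. Origin: on the bench straight below the needle; x = to the back, y = along the guide channel, which is open and flared at both ends
- stage_centre (a point): floor of the guide channel straight below the needle, 34 mm above the bench. The channel runs along y of pit_gauge, 54 mm to each side of this point (beyond it free air down to the bench), 44 mm wide at its floor, 49 mm at the top of its bevelled rails, which are 5 mm high
- needle_tip (a point): tip of the needle, pointing down, 16 mm above the channel floor with the spindle up, so that a plate in the channel passes under it with 6 to 8 mm to spare. The needle (6 mm thick) and the cap are one spindle that moves only up and down
- cap_top (a point): centre of the top of the black cap (20 mm across, 10 mm high) on the spindle, straight above the needle; 176 mm above the bench with the spindle up, pressed down from above
- spindle (a joint): how far the spindle is pressed down, m: 0 up, about 0.008 when the needle touches a plate lying in the channel, 0.0155 at its lower stop. It starts 0 to 2 mm down, moves with about 2 N and stays where it is left
- beaker: clear plastic beaker, 70 mm across, 102 mm high, standing on the bench; origin at its underside centre; to be left standing
- strip_tube: white and blue test strip tube, 30 mm across, 78 mm high, standing; origin at its underside centre; to be left standing
- reagent_pink: white dropper bottle with pink cap, 32 mm across, 82 mm high, standing; origin at its underside centre; to be left standing

How it is judged:
By the outcome, as a careful person would: the job done as asked, in the order asked, and still so for the second after the job is handed in, with the robot touching nothing.
It also fails if it takes over 54 s, if anything falls off the work surface, if the arm or the gripper's body presses on something with over 40 N, if the wrist force passes 120 N, or if a joint passes its speed limit or range.

## Working session

There is one attempt and no reset: what is moved stays moved. The work goes in short steps, Python scripts to look and compute and a tool call to move; the robot and the scene stay as the last step left them, time stands still between calls to the robot, and variables do not carry over. Pictures are saved under pics/ and viewed, at most 10 in all, crops included, and the job is handed in when it is done.

Besides the shell and the picture viewer there is one more tool, called after ">>>" as name(argument=value, ...) on one line, values as JSON. move_arm: Moves the arm, as the interface text tells. Its arguments: {"type":"object","properties":{"motion":{"type":"string"},"newtons":{"type":"number"}},"required":["motion"]}

```bash
ls; mkdir -p pics; python3 - <<'E'
from rig import robot
import cv2,numpy as np
o=robot.get_obs();print(o['time'],o['position'],o['tool_rot'],o['grip_width'],o['q'])
ims=[]
for n in("side","top"):
    p,d=robot.camera(n);m=robot.camera_model(n);print(n,m)
    np.savez(f"{n}0.npz",p=p,d=d,**m);cv2.imwrite(f"pics/{n}0.png",p[...,::-1])
print(robot.get_obs()['time'])
E
```

```text
pics
0.0 [ 0.26367185 -0.56586851  0.22956295] [ 9.76354599e-01  2.16172432e-01 -4.79046879e-05 -1.08314726e-03] 0.08699953429033178 [-1.31349918e+00  5.28475161e-01  1.43391214e+00 -1.12365874e-05
  1.18137374e+00 -1.78483828e-01]
side {'mtx': array([[383.22773415,   0.        , 324.36901301],
       [  0.        , 383.22773415, 197.95012657],
       [  0.        ,   0.        ,   1.        ]]), 'position': array([0.19521007, 0.86519637, 0.56130182]), 'attitude': array([-0.16095689,  0.81361278, -0.54962881,  0.1001763 ])}
top {'mtx': array([[389.75321746,   0.        , 316.70680101],
       [  0.        , 389.75321746, 196.80944376],
       [  0.        ,   0.        ,   1.        ]]), 'position': array([ 0.48853327, -0.1159225 ,  1.36523905]), 'attitude': array([-0.7026346 ,  0.71069036, -0.01914377,  0.0292805 ])}
0.1
```

View pics/side0.png

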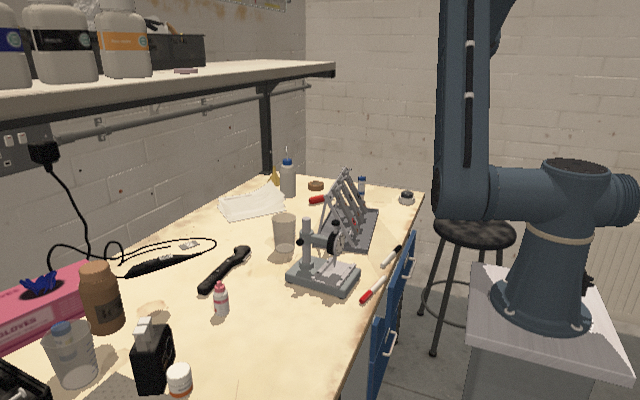

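View pics/top0.png

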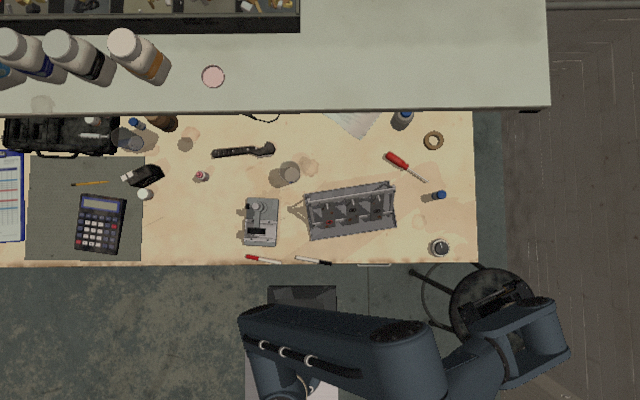

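The top view shows the gauge at about (261,222) and the rack at about (350,210). The side view has the gauge at (322,265) and the rack at (345,215). I'll zoom in on both.

```bash
cat > h.py <<'E'
import numpy as np,cv2
from scipy.spatial.transform import Rotation as R
def ray(m,u,v):
    K=m['mtx'];d=np.linalg.solve(K,np.array([u,v,1.]));return R.from_quat(m['attitude']).apply(d)
def onz(m,u,v,z):
    d=ray(m,u,v);p=m['position'];return p+d*(z-p[2])/d[2]
def cloud(m):
    d=m['d'];v,u=np.mgrid[:400,:640];K=m['mtx']
    c=np.stack([(u-K[0,2])/K[0,0]*d,(v-K[1,2])/K[1,1]*d,d],-1)
    return R.from_quat(m['attitude']).apply(c.reshape(-1,3)).reshape(400,640,3)+m['position']
def proj(m,P):
    c=R.from_quat(m['attitude']).inv().apply(np.asarray(P)-m['position']);q=c@m['mtx'].T;return q[...,:2]/q[...,2:]
E
python3 - <<'E'
from h import *
t=np.load('top0.npz');s=np.load('side0.npz')
a=cv2.resize(t['p'][170:260,230:410],(800,400),interpolation=cv2.INTER_CUBIC)
cv2.imwrite('pics/c_top.png',a[...,::-1])
b=cv2.resize(s['p'][155:305,265:415],(600,600),interpolation=cv2.INTER_CUBIC)
cv2.imwrite('pics/c_side.png',b[...,::-1])
C=cloud(t)
for uv in [(261,222),(261,240),(275,240),(244,240),(350,210),(288,173),(325,232),(395,225),(395,185),(306,190),(310,240)]:print(uv,C[uv[1],uv[0]].round(3))
for m,n in((t,'top'),(s,'side')):
    h=cv2.cvtColor(m['p'],cv2.COLOR_RGB2HSV);C=cloud(m)
    k=((h[...,0]<8)|(h[...,0]>172))&(h[...,1]>110)&(h[...,2]>50)
    nn,l,st,ce=cv2.connectedComponentsWithStats(k.astype(np.uint8))
    for i in range(1,nn):
        if st[i,4]>=4:print(n,st[i],ce[i].round(1),np.median(C[l==i],0).round(3))
E
```

```text
(261, 222) [0.496 0.093 0.041]
(261, 240) [0.435 0.093 0.042]
(275, 240) [0.434 0.046 0.035]
(244, 240) [0.436 0.151 0.039]
(350, 210) [ 0.531 -0.205  0.108]
(288, 173) [0.667 0.003 0.008]
(325, 232) [ 0.459 -0.124  0.001]
(395, 225) [ 0.481 -0.368  0.002]
(395, 185) [ 0.62  -0.371  0.003]
(306, 190) [ 0.607 -0.06   0.002]
(310, 240) [ 0.432 -0.072 -0.   ]
top [386 152  23  18 179] [396.3 160.3] [ 0.704 -0.373  0.025]
top [197 174   4   3   5] [198.6 175.4] [0.653 0.297 0.071]
top [326 220   7   4  18] [328.9 221.5] [ 0.497 -0.138  0.066]
top [112 224   5   5  23] [113.9 226.2] [0.488 0.603 0.029]
top [ 76 240   5   4  20] [ 78.  241.5] [0.436 0.727 0.024]
top [246 255  13   6  47] [252. 257.] [0.376 0.128 0.014]
side [309 195  16   9 104] [316.2 199.2] [ 0.708 -0.353  0.02 ]
side [352 218   4   7  14] [353.6 221.5] [ 0.494 -0.132  0.064]
side [   0  259   89   99 2157] [ 38.6 306.7] [0.958 0.489 0.071]
side [ 32 279   4   3   5] [ 33.6 280. ] [1.043 0.44  0.071]
side [218 282   5   4   8] [220.  283.9] [0.656 0.301 0.077]
side [215 288   4   4   8] [216.4 290. ] [0.66  0.309 0.064]
side [220 288   4   4   7] [221.7 289.6] [0.65  0.304 0.066]
side [359 290  14  14  98] [365.5 296.5] [0.375 0.138 0.013]
side [214 301   7   2   9] [216.7 301.7] [0.66  0.315 0.039]
side [ 76 302   6   2   6] [ 78.5 302.5] [0.927 0.431 0.039]
side [ 25 322   2   3   4] [ 25.2 323. ] [0.95  0.524 0.049]
```

View pics/c_top.png

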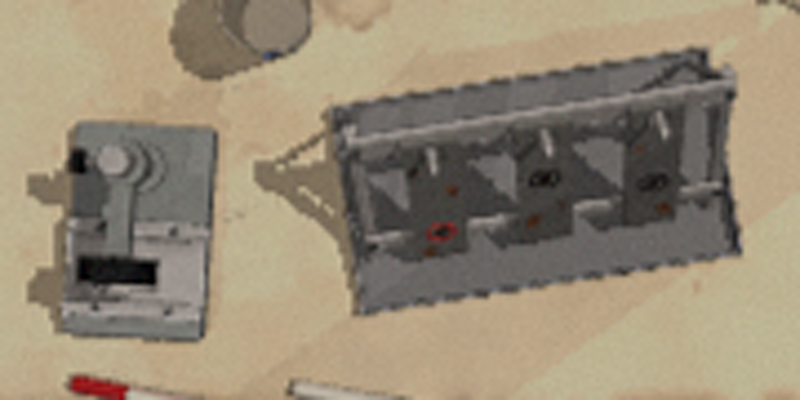

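View pics/c_side.png

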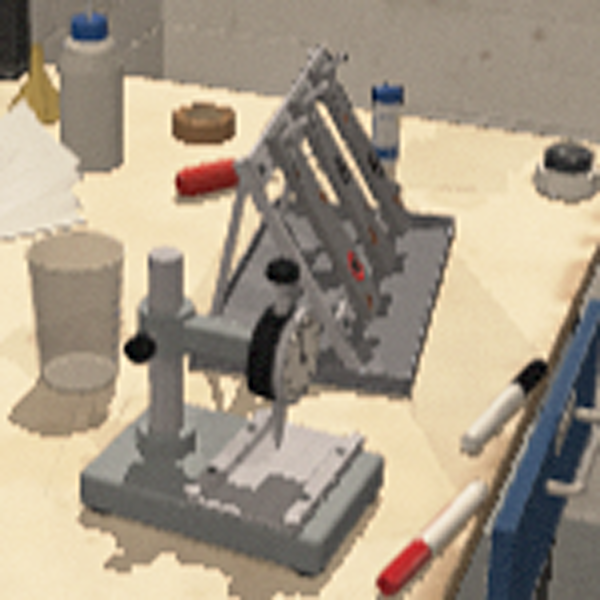

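The crops show the red-ringed plate on the peg nearest the gauge, with its ring at crop (440,231). The tray corners are near (357,313), (742,248) and (330,108). The gauge base corners are near (75,122), (217,128), (205,338) and (60,332), and the cap is at side crop (283,270). Next I'll turn these into poses.

```bash
python3 - <<'E'
from h import *
t=np.load('top0.npz');s=np.load('side0.npz')
T=lambda u,v:(230+(u+.5)/(800/180)-.5,170+(v+.5)/(400/90)-.5)
S=lambda u,v:(265+(u+.5)/4-.5,155+(v+.5)/4-.5)
def tri(a,b):
    d1=ray(t,*a);d2=ray(s,*b);d1/=np.linalg.norm(d1);d2/=np.linalg.norm(d2)
    x=np.linalg.lstsq(np.stack([d1,-d2],1),s['position']-t['position'],rcond=None)[0]
    p=t['position']+d1*x[0];q=s['position']+d2*x[1];return ((p+q)/2).round(4),np.linalg.norm(p-q).round(4)
print('pit',tri((328.9,221.5),(353.6,221.5)))
print('tray')
for c in [(357,313),(742,248),(330,108),(708,48)]:print(onz(t,*T(*c),.014).round(4))
print('gauge')
c=[onz(t,*T(*c),.03) for c in [(75,122),(217,128),(205,338),(60,332)]]
for k in c:print(k.round(4))
for a,b in((0,1),(3,2),(1,2),(0,3)):
    d=c[b]-c[a];print(np.degrees(np.arctan2(d[1],d[0])).round(1),np.linalg.norm(d).round(4))
print('cap side',onz(s,*S(283,270),.17).round(4),'column top',tri(T(115,160),S(166,253)), 'head top from top',onz(t,*T(117,270),.145).round(4),onz(t,*T(117,270),.175).round(4))
# pegs tips
for c in [(428,152),(543,133),(656,116)]:print('peg',onz(t,*T(*c),.18).round(4))
E
```

```text
pit (array([ 0.4949, -0.1375,  0.0635]), np.float64(0.0001))
tray
[ 0.4321 -0.0721  0.014 ]
[ 0.4792 -0.3713  0.014 ]
[ 0.592  -0.0525  0.014 ]
[ 0.6355 -0.3487  0.014 ]
gauge
[0.5823 0.1445 0.03  ]
[0.5763 0.0344 0.03  ]
[0.4149 0.0443 0.03  ]
[0.4206 0.1559 0.03  ]
-93.1 0.1103
-92.9 0.1117
176.5 0.1617
176.0 0.162
cap side [0.4692 0.0975 0.17  ] column top (array([0.5468, 0.0908, 0.1636]), np.float64(0.0016)) head top from top [0.4694 0.0923 0.145 ] [0.4699 0.0872 0.175 ]
peg [ 0.5482 -0.1272  0.18  ]
peg [ 0.5604 -0.206   0.18  ]
peg [ 0.5711 -0.2835  0.18  ]
```

```bash
cat >> h.py <<'E'
def plan(*targets):
    """print shift/turn numbers (tool axes at present) for world TCP targets (x,y,z,yaw_deg of tool x)"""
    from rig import robot
    o=robot.get_obs();r=R.from_quat(o['tool_rot']);ax=r.apply([1,0,0]);yaw=np.degrees(np.arctan2(ax[1],ax[0]))
    print('t',o['time'],'pos',np.round(o['position'],4),'yaw',yaw.round(2),'F',np.round(o['ft_force'],1),'w',round(o['grip_width'],4),'gf',np.round(o['grip_force'],1))
    for x in targets:
        s=r.inv().apply(np.array(x[:3])-o['position'])/.2
        print(x,'->',s.round(4),'turn',round(-((x[3]-yaw+180)%360-180)/180,4))
E
python3 -c "
from h import *
plan((.35,-.40,.35,8.4),(.42,-.27,.35,8.4))"
```

```text
t 0.1 pos [ 0.2637 -0.5659  0.2297] yaw 24.97 F [-0.1 -0.2 -0.1] w 0.0872 gf 0.0
(0.35, -0.4, 0.35, 8.4) -> [ 0.7417 -0.5711 -0.6003] turn 0.092
(0.42, -0.27, 0.35, 8.4) -> [ 1.3334 -1.0126 -0.5993] turn 0.092
```

>>> move_arm(motion="0.2 0.2 -0.2 -0.5 0.03; 0.2 0.4 -0.4 -0.6 0.06; 0.2 0.6 -0.5 -0.6 0.092; 0.2 0.8 -0.65 -0.6 0.092; 0.2 1 -0.8 -0.6 0.092; 0.2 1 -0.8 -0.6 0.092; 0.2 1 -0.8 -0.6 0.092; 0.2 1 -0.8 -0.6 0.092")

```text
time: 0.77
position: [0.3796, -0.3313, 0.3517]
tool_rot: [0.997, 0.076, 0.001, -0.001]
ft_force: [-0.5, -0.2, -0.7]
grip_width: 0.0531
grip_force: 0.0
```

```bash
python3 -c "
from h import *
plan((.45,-.14,.35,8.4),(.49,-.125,.28,8.4))"
```

```text
t 0.7667 pos [ 0.3796 -0.3313  0.3517] yaw 8.71 F [-0.5 -0.2 -0.7] w 0.0531 gf 0.0
(0.45, -0.14, 0.35, 8.4) -> [ 0.4927 -0.892   0.0119] turn 0.0017
(0.49, -0.125, 0.28, 8.4) -> [ 0.7009 -0.9351  0.3625] turn 0.0017
```

>>> move_arm(motion="0.2 0.1 -0.2 0 0; 0.2 0.2 -0.4 0 0; 0.2 0.3 -0.6 0 0; 0.2 0.4 -0.8 0 0; 0.2 0.5 -0.9 0 0; 0.2 0.5 -0.9 0 0; 0.2 0.5 -0.9 0 0")

```text
time: 1.35
position: [0.4506, -0.1426, 0.3503]
tool_rot: [0.997, 0.076, -0.0, 0.0]
ft_force: [0.3, -0.5, -0.7]
grip_width: 0.0525
grip_force: 0.0
```

```bash
python3 - <<'E'
from h import *
from rig import robot
m=robot.camera_model('wrist');p,d=robot.camera('wrist')
np.savez('w1.npz',p=p,d=d,**m);cv2.imwrite('pics/w1.png',p[...,::-1]);plan();print(m)
h=cv2.cvtColor(p,cv2.COLOR_RGB2HSV)
k=((h[...,0]<8)|(h[...,0]>172))&(h[...,1]>110)&(h[...,2]>50)
nn,l,st,ce=cv2.connectedComponentsWithStats(k.astype(np.uint8))
for i in range(1,nn):
    if st[i,4]>=8:print(st[i],ce[i].round(1))
E
```

```text
t 1.4 pos [ 0.4502 -0.144   0.3503] yaw 8.54 F [-1.   0.2  0.5] w 0.0526 gf 0.0
{'mtx': array([[275.3477812 ,   0.        , 318.95622296],
       [  0.        , 275.3477812 , 200.38230098],
       [  0.        ,   0.        ,   1.        ]]), 'position': array([ 0.52222847, -0.13181455,  0.50478844]), 'attitude': array([ 0.75172377, -0.64520376, -0.08853341,  0.10385239])}
[ 468    2   44   53 1148] [489.1  27.8]
[312 139  15   8  58] [318.8 142.4]
[153 176  26  15 202] [164.9 182.5]
```

View pics/w1.png

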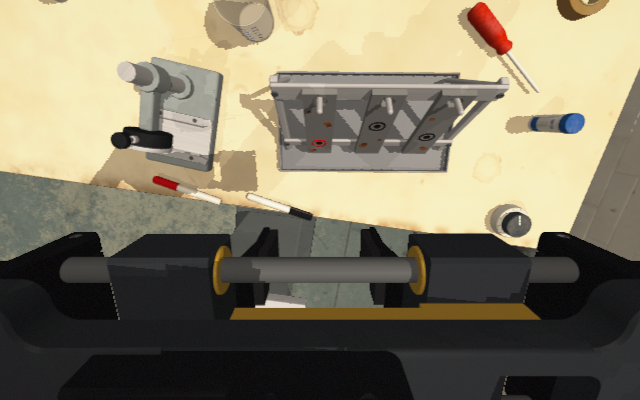

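The wrist view shows the red ring at (319,142), the peg tips near (320,97), (389,98) and (460,97), the gauge cap at about (120,140) and the column top at about (127,70). I'll triangulate with these.

```bash
python3 - <<'E'
from h import *
t=np.load('top0.npz');s=np.load('side0.npz');w=np.load('w1.npz')
def tri(*ob):
    A=np.zeros((3,3));b=np.zeros(3)
    for m,uv in ob:
        d=ray(m,*uv);d/=np.linalg.norm(d);P=np.eye(3)-np.outer(d,d);A+=P;b+=P@m['position']
    x=np.linalg.solve(A,b);return x.round(4),[(proj(m,x)-uv).round(1) for m,uv in ob]
print(tri((t,(328.9,221.5)),(s,(353.6,221.5)),(w,(318.8,142.4))))
a,b=onz(w,281,170,.016),onz(w,447,171,.016);print('tray front',a,b,np.degrees(np.arctan2(b[0]-a[0],a[1]-b[1])))
a,b=onz(w,320,97,.18),onz(w,460,97,.18);print('pegs',a,b,np.degrees(np.arctan2(b[0]-a[0],a[1]-b[1])))
g=[onz(w,*c,.03) for c in [(221,73),(210,168)]];print('gauge side edge',g,np.degrees(np.arctan2(*(g[0]-g[1])[1::-1])))
# dark cap blobs
for m,n,box in((w,'w',(90,120,180,155)),(s,'s',(325,212,350,235)),(t,'t',(240,222,272,240))):
    x0,y0,x1,y1=box;k=(m['p'][y0:y1,x0:x1].max(-1)<60).astype(np.uint8)
    nn,l,st,ce=cv2.connectedComponentsWithStats(k)
    for i in range(1,nn):
        if st[i,4]>15:print(n,st[i,:4]+[x0,y0,0,0],st[i,4],ce[i]+[x0,y0])
# plate normal from wrist depth near ring and along plate
C=cloud(w);pts=C[118:150,312:328].reshape(-1,3);pts=pts[(abs(pts[:,2]-.09)<.06)]
c=np.median(pts,0);u,S_,v=np.linalg.svd(pts-c);n=v[2]*np.sign(v[2,2]);print('n',n.round(3),'tilt',np.degrees(np.arccos(n[2])),'yaw',np.degrees(np.arctan2(-n[1],-n[0])),S_)
f=cv2.resize(w['p'][60:180,80:360],(800,343),interpolation=cv2.INTER_CUBIC);g=cv2.resize(w['p'][85:160,290:350],(440,550),interpolation=cv2.INTER_CUBIC)
cv2.imwrite('pics/w1c.png',f[...,::-1])
E
```

```text
(array([ 0.4943, -0.1369,  0.0639]), [array([-0.2,  0.2]), array([ 0.1, -0. ]), array([ 0.4, -0.6])])
tray front [ 0.43210882 -0.07743     0.016     ] [ 0.47537997 -0.37146316  0.016     ] 8.371795424540775
pegs [ 0.54992682 -0.12903043  0.18      ] [ 0.57349513 -0.28246463  0.18      ] 8.732681900728176
gauge side edge [array([0.5742159 , 0.03277375, 0.03      ]), array([0.419509  , 0.04302934, 0.03      ])] -3.79261391741932
w [111 127  62  22] 930 [142.39354839 138.20860215]
s [332 220   8   6] 41 [335.41463415 222.53658537]
t [247 228  18   6] 101 [255.31683168 230.57425743]
n [-0.856 -0.126  0.502] tilt 59.852726994885664 yaw 8.348780765182237 [0.63538692 0.15297581 0.01071876]
```

View pics/w1c.png

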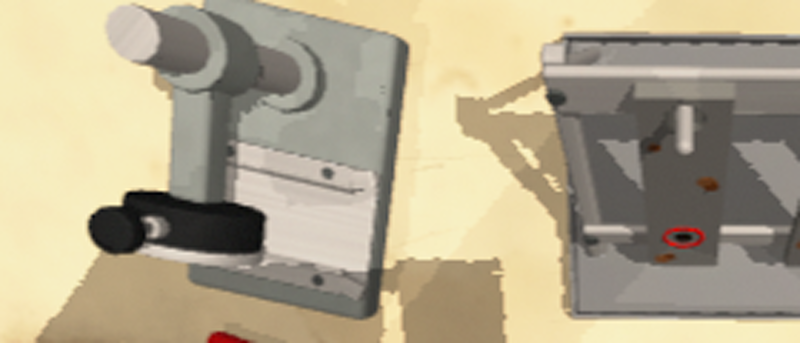

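```bash
python3 -c "
from h import *
plan((.5363,-.1307,.22,8.4),(.5363,-.1307,.1234,8.4))
w=np.load('w1.npz');s=np.load('side0.npz')
print(onz(w,120.3,140.5,.175),onz(s,335.4,222.5,.17),'col',onz(w,126.6,71.6,.165))"
```

```text
t 1.4 pos [ 0.4502 -0.144   0.3503] yaw 8.54 F [-1.   0.2  0.5] w 0.0526 gf 0.0
(0.5363, -0.1307, 0.22, 8.4) -> [ 0.4361 -0.0022  0.6509] turn 0.0008
(0.5363, -0.1307, 0.1234, 8.4) -> [ 0.4366 -0.0024  1.1339] turn 0.0008
[0.46749944 0.09497215 0.175     ] [0.46841008 0.09935011 0.17      ] col [0.54466474 0.09167557 0.165     ]
```

>>> move_arm(motion="0.2 0.15 0 0.2 0; 0.2 0.3 0 0.4 0; 0.2 0.436 -0.002 0.6 0; 0.2 0.436 -0.002 0.65 0; 0.2 0.436 -0.002 0.75 0; 0.2 0.436 -0.002 0.85 0; 0.2 0.436 -0.002 0.95 0; 0.2 0.436 -0.002 1 0; 0.2 0.436 -0.002 1 0; 0.2 0.436 -0.002 1 0", newtons=40)

```text
time: 2.23
position: [0.5362, -0.1326, 0.1504]
tool_rot: [0.997, 0.072, -0.0, -0.0]
ft_force: [0.2, -0.5, 0.2]
grip_width: 0.0518
grip_force: 0.0
```

```bash
python3 -c "
from h import *
plan((.5363,-.1307,.1234,8.4))"
```

```text
t 2.2333 pos [ 0.5362 -0.1326  0.1504] yaw 8.3 F [ 0.2 -0.5  0.2] w 0.0518 gf 0.0
(0.5363, -0.1307, 0.1234, 8.4) -> [ 0.0022 -0.0093  0.1348] turn -0.0006
```

Descend, close, and hold.

>>> move_arm(motion="0.2 0.002 -0.009 0.07 0; 0.2 0.002 -0.009 0.135 0; 0.2 0.002 -0.009 0.135 0; -1 0.002 -0.009 0.135 0; -1 0.002 -0.009 0.135 0; -1 0.002 -0.009 0.135 0; -1 0.002 -0.009 0.135 0; -1 0.002 -0.009 0.135 0; -1 0.002 -0.009 0.135 0", newtons=40)

```text
time: 2.98
position: [0.5373, -0.1297, 0.1247]
tool_rot: [0.997, 0.073, 0.001, 0.001]
ft_force: [-0.9, 0.2, 6.2]
grip_width: 0.0395
grip_force: 40.0
```

```bash
python3 -c "
from h import *
plan()"
```

```text
t 2.9833 pos [ 0.5373 -0.1297  0.1247] yaw 8.42 F [-0.9  0.2  6.2] w 0.0395 gf 40.0
```

>>> move_arm(motion="-1 0 0 -0.02 0; -1 -0.03 0 -0.05 0; -1 -0.06 0 -0.08 0; -1 -0.09 0 -0.11 0; -1 -0.12 0 -0.14 0; -1 -0.15 0 -0.17 0; -1 -0.18 0 -0.22 0; -1 -0.22 0 -0.3 0; -1 -0.25 0 -0.4 0; -1 -0.25 0 -0.5 0; -1 -0.25 0 -0.5 0")

```text
time: 3.9
position: [0.4888, -0.138, 0.2277]
tool_rot: [0.997, 0.073, 0.004, 0.002]
ft_force: [0.5, -0.8, -2.4]
grip_width: 0.0393
grip_force: 40.0
```

```bash
python3 - <<'E'
from h import *
from rig import robot
plan()
m=robot.camera_model('side');p,d=robot.camera('side')
np.savez('s2.npz',p=p,d=d,**m)
c=proj(m,np.array([.48,-.14,.2]));print(c);x,y=c.astype(int)
a=cv2.resize(p[y-75:y+75,x-80:x+120],(800,600),interpolation=cv2.INTER_CUBIC);cv2.imwrite('pics/s2.png',a[...,::-1])
E
```

```text
t 3.9 pos [ 0.4888 -0.138   0.2277] yaw 8.38 F [ 0.5 -0.8 -2.4] w 0.0393 gf 40.0
[360.84403129 179.04272478]
```

View pics/s2.png

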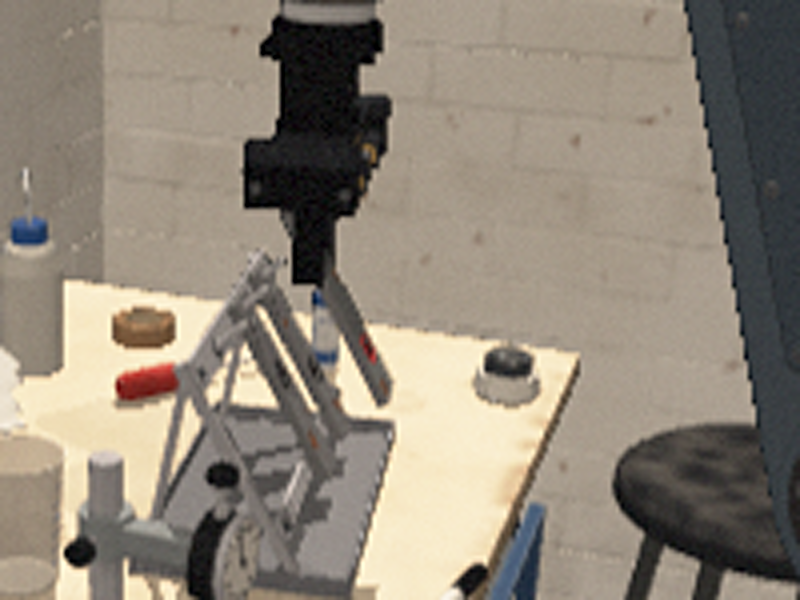

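The plate is off its peg and held at about 60°, with its ring at crop (368,347). The other two plates still hang. Now I'll carry it over the gauge to the left side.

```bash
python3 -c "
from h import *
plan((.46,.0,.33,45))"
```

```text
t 3.95 pos [ 0.4882 -0.1376  0.2259] yaw 8.39 F [ 0.3 -0.3 -2.7] w 0.0395 gf 40.0
(0.46, 0.0, 0.33, 45) -> [-0.0367 -0.6993 -0.5232] turn -0.2034
```

>>> move_arm(motion="-1 -0.02 0 -0.15 0; -1 -0.02 -0.05 -0.3 0; -1 -0.03 -0.1 -0.45 -0.03; -1 -0.03 -0.2 -0.52 -0.065; -1 -0.03 -0.3 -0.52 -0.1; -1 -0.04 -0.4 -0.52 -0.135; -1 -0.04 -0.5 -0.52 -0.17; -1 -0.04 -0.6 -0.52 -0.2; -1 -0.04 -0.7 -0.52 -0.2; -1 -0.04 -0.7 -0.52 -0.2")

```text
time: 4.78
position: [0.4565, 0.004, 0.3261]
tool_rot: [0.925, 0.379, -0.001, -0.002]
ft_force: [0.2, -0.3, -3.1]
grip_width: 0.0396
grip_force: 40.0
```

```bash
python3 -c "
from h import *
plan((.474,.195,.33,86.4))"
```

```text
t 4.7833 pos [0.4565 0.004  0.3261] yaw 44.58 F [ 0.2 -0.3 -3.1] w 0.0396 gf 40.0
(0.474, 0.195, 0.33, 86.4) -> [ 0.7328 -0.6189 -0.0168] turn -0.2324
```

>>> move_arm(motion="-1 0.1 -0.1 -0.01 -0.035; -1 0.2 -0.2 -0.01 -0.07; -1 0.3 -0.3 -0.01 -0.105; -1 0.45 -0.4 -0.01 -0.14; -1 0.6 -0.5 -0.01 -0.175; -1 0.73 -0.62 -0.01 -0.21; -1 0.73 -0.62 -0.01 -0.232; -1 0.73 -0.62 -0.01 -0.232; -1 0.73 -0.62 -0.01 -0.232")

```text
time: 5.53
position: [0.4757, 0.191, 0.3283]
tool_rot: [0.731, 0.683, -0.001, -0.0]
ft_force: [0.2, 0.0, -2.5]
grip_width: 0.0395
grip_force: 40.0
```

```bash
python3 - <<'E'
from h import *
from rig import robot
plan((.474,.191,.16,86.4))
m=robot.camera_model('wrist');p,d=robot.camera('wrist')
np.savez('w3.npz',p=p,d=d,**m);cv2.imwrite('pics/w3.png',p[...,::-1])
m2=robot.camera_model('side');p2,d2=robot.camera('side');np.savez('s3.npz',p=p2,d=d2,**m2)
E
```

```text
t 5.5333 pos [0.4757 0.191  0.3283] yaw 86.1 F [ 0.2  0.  -2.5] w 0.0395 gf 40.0
(0.474, 0.191, 0.16, 86.4) -> [ 4.000e-04 -6.400e-03  8.415e-01] turn -0.0017
```

View pics/w3.png

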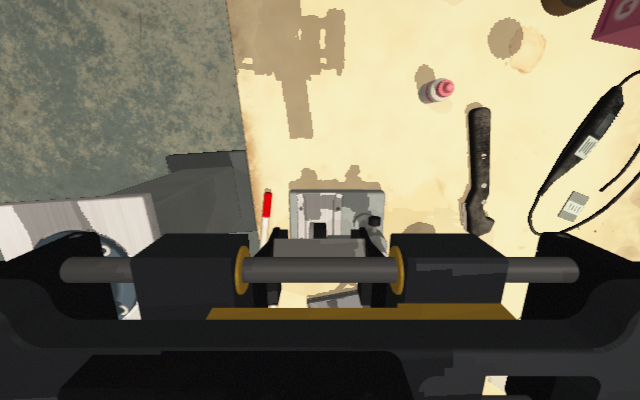

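The wrist view shows the end of the gauge base from about (290,192) to (384,192), with the channel between its rails and the held plate in the fingers. I'll find the channel from an intensity profile without using another picture.

```bash
python3 - <<'E'
from h import *
w=np.load('w3.npz');p=w['p'].mean(-1)
for r in (196,204,212):
    print(r,p[r-2:r+3,286:390].mean(0).astype(int).tolist())
needle=np.array([.468,.0965]);yaw=np.radians(-3.6);ex=np.array([np.cos(yaw),np.sin(yaw)]);ey=np.array([-ex[1],ex[0]])
for x in(-.0245,-.022,.022,.0245):
    for y in(.052,.03):
        q=needle+ex*x+ey*y;z=.034 if abs(x)==.022 else .039;print(x,y,proj(w,np.r_[q,z]).round(1))
# ring in side view, held plate slope
s=np.load('s3.npz');h=cv2.cvtColor(s['p'],cv2.COLOR_RGB2HSV)
k=((h[...,0]<8)|(h[...,0]>172))&(h[...,1]>110)&(h[...,2]>50)
nn,l,st,ce=cv2.connectedComponentsWithStats(k.astype(np.uint8));print([(ce[i].round(),st[i,4]) for i in range(1,nn) if st[i,4]>5])
C=cloud(s);yx=ey
# back face of plate: points in box under gripper
P=C.reshape(-1,3);g=np.array([.4757,.191]);rel=(P[:,:2]-g);u=rel@ey;v=rel@ex
m=(abs(v)<.03)&(u<.02)&(u>-.09)&(P[:,2]>.2)&(P[:,2]<.31);print(m.sum())
Q=np.c_[u,v,P[:,2]][m]
if m.sum()>20:
    c=Q.mean(0);_,S,V=np.linalg.svd(Q-c);print(c,S,V.round(3))
    A=np.c_[Q[:,0],Q[:,1],np.ones(len(Q))];print(np.percentile(Q,[1,99],axis=0).round(4))
E
```

```text
196 [224, 224, 190, 136, 155, 168, 168, 168, 169, 169, 171, 188, 207, 214, 217, 219, 187, 135, 121, 127, 131, 132, 132, 132, 133, 133, 133, 133, 132, 131, 131, 131, 132, 132, 154, 157, 146, 147, 145, 145, 148, 150, 148, 147, 149, 149, 149, 148, 140, 129, 159, 190, 198, 200, 199, 174, 125, 100, 106, 108, 109, 109, 108, 108, 109, 109, 109, 109, 109, 109, 109, 110, 109, 109, 109, 109, 109, 109, 109, 110, 109, 131, 144, 160, 170, 169, 169, 170, 170, 169, 169, 169, 168, 169, 169, 169, 169, 165, 160, 196, 215, 215, 220, 224]
204 [225, 225, 197, 148, 153, 168, 170, 171, 170, 170, 163, 181, 205, 210, 201, 202, 182, 140, 123, 115, 124, 132, 133, 132, 133, 134, 134, 133, 132, 132, 132, 132, 132, 133, 135, 134, 132, 133, 131, 131, 134, 135, 132, 133, 134, 135, 119, 103, 117, 130, 133, 131, 131, 133, 137, 119, 100, 105, 110, 110, 110, 109, 109, 109, 109, 109, 108, 109, 109, 109, 109, 110, 109, 110, 110, 109, 108, 109, 109, 110, 110, 110, 110, 149, 172, 173, 173, 173, 172, 173, 173, 173, 173, 173, 173, 173, 172, 166, 176, 200, 209, 211, 215, 217]
212 [223, 222, 209, 167, 146, 165, 170, 170, 169, 
[... 515 characters left out ...]
 207.9]
-0.022 0.052 [306.2 194.5]
-0.022 0.03 [306.4 207. ]
0.022 0.052 [332.3 194.4]
0.022 0.03 [332.2 206.9]
0.0245 0.052 [334.  195.2]
0.0245 0.03 [333.8 207.8]
[(array([314., 200.]), np.int32(77)), (array([ 39., 306.]), np.int32(2165)), (array([218., 286.]), np.int32(7)), (array([222., 285.]), np.int32(6)), (array([215., 289.]), np.int32(6)), (array([221., 290.]), np.int32(12)), (array([366., 297.]), np.int32(98)), (array([ 79., 303.]), np.int32(9)), (array([217., 302.]), np.int32(9))]
494
[-0.03377976 -0.00210848  0.27296846] [0.56755908 0.28068348 0.03415994] [[-0.502 -0.019 -0.864]
 [-0.029 -0.999  0.038]
 [-0.864  0.044  0.501]]
[[-0.0568 -0.0205  0.2338]
 [-0.0124  0.02    0.3089]]
```

Channel edges at columns 305 and 333 match my estimate of the gauge to within 1 mm, and the plate is still at 60°. Descending.

>>> move_arm(motion="-1 0 -0.006 0.15 -0.002; -1 0 -0.006 0.3 -0.002; -1 0 -0.006 0.45 -0.002; -1 0 -0.006 0.6 -0.002; -1 0 -0.006 0.75 -0.002; -1 0 -0.006 0.84 -0.002; -1 0 -0.006 0.88 -0.002; -1 0 -0.006 0.92 -0.002; -1 0 -0.006 0.94 -0.002; -1 0 -0.006 0.94 -0.002; -1 0 -0.006 0.94 -0.002", newtons=25)

```text
time: 6.55
position: [0.4759, 0.1914, 0.1424]
tool_rot: [0.728, 0.685, 0.001, 0.001]
ft_force: [0.4, 1.7, -2.0]
grip_width: 0.0399
grip_force: 25.0
```

```bash
python3 -c "
from h import *
plan((.474,.191,.1305,86.4))"
```

```text
t 6.55 pos [0.4759 0.1914 0.1424] yaw 86.5 F [ 0.4  1.7 -2. ] w 0.0399 gf 25.0
(0.474, 0.191, 0.1305, 86.4) -> [-0.0025 -0.0096  0.0597] turn 0.0005
```

>>> move_arm(motion="-1 0 -0.006 0.03 0; -1 0 -0.008 0.06 0; -1 0.045 -0.008 0.088 0; -1 0.085 -0.008 0.115 0; -1 0.124 -0.008 0.148 0; -1 0.15 -0.008 0.175 0; -1 0.172 -0.008 0.2 0; -1 0.2 -0.008 0.235 0; -1 0.22 -0.008 0.265 0; -1 0.22 -0.008 0.265 0", newtons=20)

```text
time: 7.38
position: [0.4756, 0.2361, 0.0872]
tool_rot: [0.728, 0.686, -0.001, -0.0]
ft_force: [0.8, 0.9, -0.8]
grip_width: 0.0399
grip_force: 20.0
```

```bash
cat > slope.py <<'E'
from h import *
from rig import robot
import sys
def look(name):
    o=robot.get_obs();m=dict(robot.camera_model('side'));p,d=robot.camera('side');m.update(p=p,d=d);np.savez(name,**m)
    yaw=np.radians(-3.6);ex=np.array([np.cos(yaw),np.sin(yaw)]);ey=np.array([-ex[1],ex[0]])
    P=cloud(m).reshape(-1,3);rel=P[:,:2]-[.468,.0965];u=rel@ey;v=rel@ex
    print('tcp u,v',((o['position'][:2]-[.468,.0965])@np.stack([ey,ex],1)).round(4))
    k=(abs(v)<.018)&(u>-.06)&(u<.28)&(P[:,2]>.03)&(P[:,2]<.18)
    for lo in np.arange(-.06,.28,.02):
        j=k&(u>=lo)&(u<lo+.02)
        if j.sum()>3:print(lo.round(2),j.sum(),np.percentile(P[j,2],[10,50,90]).round(3),'v',np.percentile(v[j],[2,98]).round(3))
E
python3 -c "
from slope import *
plan();look('s4.npz')"
```

```text
t 7.3833 pos [0.4756 0.2361 0.0872] yaw 86.59 F [ 0.8  0.9 -0.8] w 0.0399 gf 20.0
tcp u,v [ 0.1398 -0.0012]
-0.04 13 [0.035 0.117 0.131] v [-0.013  0.012]
-0.02 51 [0.034 0.126 0.144] v [-0.014  0.016]
0.0 110 [0.035 0.061 0.168] v [-0.015  0.016]
0.02 21 [0.034 0.035 0.042] v [-0.016  0.015]
0.04 37 [0.032 0.035 0.053] v [-0.018  0.002]
0.06 9 [0.059 0.063 0.065] v [-0.017 -0.007]
0.08 10 [0.067 0.072 0.076] v [-0.012  0.017]
0.1 11 [0.081 0.084 0.087] v [-0.004  0.012]
0.12 21 [0.09  0.093 0.098] v [-0.011  0.016]
0.14 34 [0.101 0.105 0.108] v [-0.017  0.017]
0.16 176 [0.112 0.163 0.177] v [-0.017  0.017]
```

>>> move_arm(motion="-1 0.025 0 0.04 0; -1 0.045 0 0.08 0; -1 0.062 0 0.125 0; -1 0.075 0 0.175 0; -1 0.083 0 0.225 0; -1 0.087 0 0.25 0; -1 0.087 0 0.255 0; -1 0.087 0 0.255 0")

```text
time: 8.1
position: [0.4766, 0.2528, 0.0368]
tool_rot: [0.728, 0.685, -0.001, -0.001]
ft_force: [0.6, 0.7, -1.2]
grip_width: 0.0396
grip_force: 20.0
```

```bash
python3 -c "
from slope import *
plan();look('s5.npz')"
```

```text
t 8.1 pos [0.4766 0.2528 0.0368] yaw 86.51 F [ 0.6  0.7 -1.2] w 0.0396 gf 20.0
tcp u,v [ 0.1566 -0.0012]
-0.06 30 [0.034 0.035 0.036] v [-0.017  0.015]
-0.04 27 [0.035 0.036 0.122] v [-0.014  0.017]
-0.02 73 [0.098 0.124 0.174] v [-0.014  0.006]
0.0 209 [0.078 0.142 0.173] v [-0.014  0.009]
0.02 65 [0.102 0.119 0.134] v [-0.014 -0.006]
0.1 4 [0.044 0.046 0.047] v [0.015 0.018]
0.12 44 [0.046 0.047 0.048] v [-0.004  0.017]
0.14 77 [0.046 0.047 0.048] v [-0.013  0.017]
0.16 258 [0.047 0.13  0.176] v [-0.018  0.016]
0.18 416 [0.047 0.132 0.162] v [-0.017  0.016]
```

>>> move_arm(motion="-1 -0.04 0 0.005 0; -1 -0.08 0 0.01 0; -1 -0.12 0 0.012 0; -1 -0.16 0 0.012 0; -1 -0.2 0 0.012 0; -1 -0.24 0 0.012 0; -1 -0.28 0 0.012 0; -1 -0.31 0 0.012 0; -1 -0.34 0 0.012 0; -1 -0.36 0 0.012 0; -1 -0.36 0 0.012 0")

```text
time: 9.07
position: [0.4726, 0.1799, 0.0351]
tool_rot: [0.728, 0.685, -0.0, -0.0]
ft_force: [0.0, -1.2, -1.2]
grip_width: 0.0398
grip_force: 20.0
```

```bash
cat > ring.py <<'E'
from h import *
from rig import robot
def rings():
    for n in('side','top','wrist'):
        m=dict(robot.camera_model(n));p,d=robot.camera(n);m.update(p=p,d=d);np.savez('r_'+n+'.npz',**m)
        h=cv2.cvtColor(p,cv2.COLOR_RGB2HSV);k=((h[...,0]<8)|(h[...,0]>172))&(h[...,1]>90)&(h[...,2]>40)
        nn,l,st,ce=cv2.connectedComponentsWithStats(k.astype(np.uint8))
        yaw=np.radians(-3.6);ex=np.array([np.cos(yaw),np.sin(yaw)]);ey=np.array([-ex[1],ex[0]])
        for i in range(1,nn):
            v,u=np.nonzero(l==i);q=np.array([onz(m,a,b,.042)[:2] for a,b in zip(u,v)])-[.468,.0965]
            c=np.stack([q@ex,q@ey],1)
            if abs(c.mean(0)).max()<.06:print(n,st[i],'gauge x,y mean',c.mean(0).round(4),'min',c.min(0).round(4),'max',c.max(0).round(4))
E
python3 -c "
from ring import *
plan();rings()
m=np.load('r_side.npz');c=proj(m,[.468,.0965,.05]);print(c);x,y=c.astype(int)
cv2.imwrite('pics/s6.png',cv2.resize(m['p'][y-40:y+35,x-60:x+40],(800,600),interpolation=cv2.INTER_CUBIC)[...,::-1])"
```

```text
t 9.0667 pos [0.4726 0.1799 0.0351] yaw 86.51 F [ 0.  -1.2 -1.2] w 0.0398 gf 20.0
top [258 227   2   2   3] gauge x,y mean [0.0086 0.0047] min [0.0073 0.0035] max [0.0109 0.0069]
[334.75513192 265.87126087]
```

View pics/s6.png

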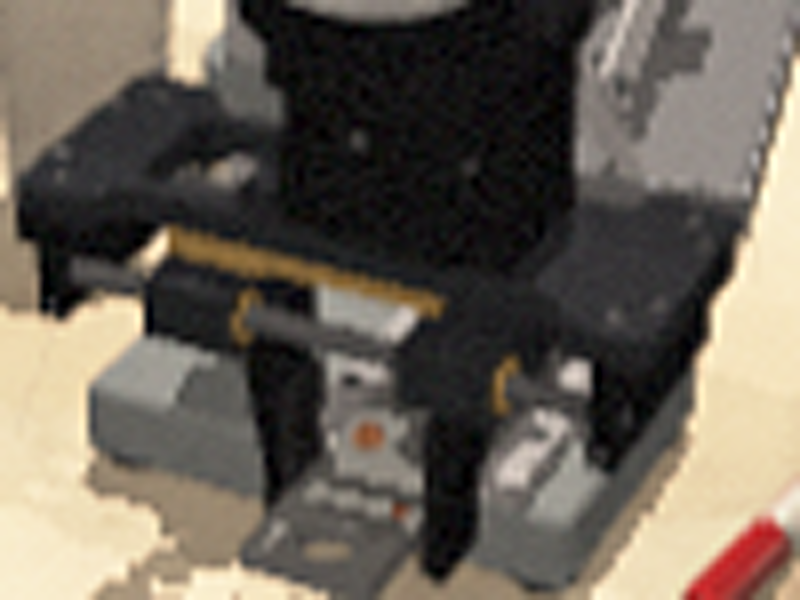

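The side view is blocked by the gripper: the fingers hold the plate, and the hole end overhangs at about (325,550). The top view puts the ring at about +5 mm. I'll slide the last 5 mm, set it down, release and rise.

>>> move_arm(motion="-1 -0.012 0 0.006 0; -1 -0.025 0 0.012 0; -1 -0.025 0 0.015 0; -1 -0.025 0 0.015 0; 0.1 -0.025 0 0.015 0; 0.1 -0.025 0 0.015 0; 0.1 -0.025 0 0.015 0; 0.1 -0.025 0 0.015 0; 0.1 -0.025 0 -0.1 0; 0.1 -0.025 0 -0.25 0; 0.1 0.1 0 -0.45 0; 0.1 0.25 0 -0.6 0")

```text
time: 10.22
position: [0.4753, 0.2257, 0.1521]
tool_rot: [0.729, 0.684, -0.001, -0.0]
ft_force: [1.6, 0.7, -0.1]
grip_width: 0.0478
grip_force: 0.0
```

>>> move_arm(motion="0.1 0.2 0 -0.2 0; 0.1 0.4 0 -0.4 0; 0.1 0.6 0 -0.5 0; 0.1 0.6 0 -0.5 0; 0.1 0.6 0 -0.5 0")

```text
time: 10.63
position: [0.4853, 0.3524, 0.2556]
tool_rot: [0.727, 0.687, 0.006, 0.001]
ft_force: [0.9, 0.1, 0.6]
grip_width: 0.0478
grip_force: 0.0
```

```bash
python3 -c "
from ring import *
plan();rings()
m=np.load('r_side.npz');c=proj(m,[.468,.0965,.05]);print(c);x,y=c.astype(int)
cv2.imwrite('pics/s7.png',cv2.resize(m['p'][y-40:y+35,x-60:x+40],(800,600),interpolation=cv2.INTER_CUBIC)[...,::-1])"
```

```text
t 10.6333 pos [0.4853 0.3524 0.2556] yaw 86.77 F [0.9 0.1 0.6] w 0.0478 gf 0.0
side [330 266  10   6  33] gauge x,y mean [0.0001 0.0001] min [-0.0102 -0.0137] max [0.0116 0.0126]
top [260 227   2   2   3] gauge x,y mean [ 0.0089 -0.001 ] min [ 0.0077 -0.0033] max [0.0111 0.0003]
[334.75513192 265.87126087]
```

View pics/s7.png

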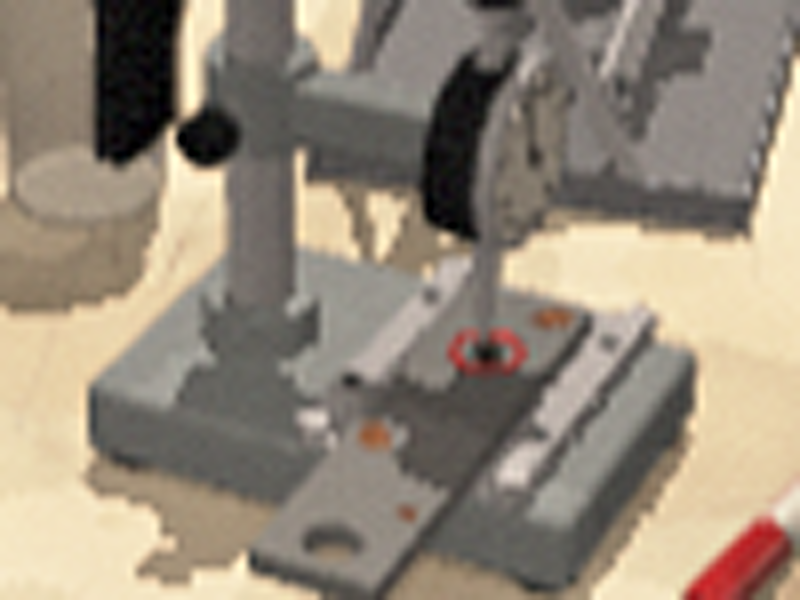

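The side view shows the plate lying flat in the channel. The ring is centred at crop (487,352) with the needle, at column 487, just above it. Before pressing I'll check sub-pixel with the numbers.

```bash
python3 - <<'E'
from h import *
m=np.load('r_side.npz');p=m['p'].astype(int)
print('gray');print(p[252:274,328:342].mean(-1).astype(int))
print('red');print((p[...,0]-(p[...,1]+p[...,2])/2)[262:274,328:342].astype(int))
# projections of ideal: needle tip and pit positions in gauge coords
for n,q in(('tip',[.468,.0965,.049]),('pit',[.468,.0965,.042])):print(n,proj(m,q).round(2))
for n,q in(('pit+2x',[.470,.0965,.042]),('pit+2y',[.468,.0985,.042])):print(n,proj(m,q).round(2))
R_=(p[...,0]-(p[...,1]+p[...,2])/2)[260:276,326:344].clip(15)-15;v,u=np.mgrid[260:276,326:344]
print('red centroid',(R_*u).sum()/R_.sum(),(R_*v).sum()/R_.sum())
C=cloud(m)
print('needle pts',C[255:262,334:337].reshape(-1,3).round(3).tolist()[:21:2])
t=np.load('r_top.npz');print((t['p'].astype(int)@[1,-.5,-.5])[223:231,254:268].astype(int));print(proj(t,[.468,.0965,.042]))
E
```

```text
gray
[[  3  21  11  14  22  71 105 103 106  89  98 105  88  79]
 [ 69  41   3  13   8  60 105  98 104 104  97  85  96  93]
 [130 184 128  51  25  37  97  95  97 119 103 101 158 184]
 [133 181 147 105 102  84 100  93  89  94  88 142 205 215]
 [122 125 128 125 125 114 103  99 114 153 177 195 212 209]
 [127 159 166 168 177 111 108 107 130 208 218 213 209 208]
 [149 189 187 186 177 112 109 104 136 218 214 211 208 209]
 [174 193 185 175 125 111 110 107 149 220 214 215 211 211]
 [170 187 184 154 115 121 105 109 149 198 202 213 202 216]
 [127 169 170 133 123 120 109 107 135 149 154 168 165 191]
 [121 162 140 122 126 112 109 106 128 126 124 125 132 146]
 [158 143 124 126 128 113 108 103 132 129 126 130 128 120]
 [150 125 124 130 129 115 107 109 128 129 128 125 112  95]
 [129 126 130 130 132 121 106 117 128 132 129 125 113  94]
 [125 127 130 113 120 115 105 101 120 127 122 130 129 123]
 [125 128 122  94 122  99  88  77 109 113 109 117 130 128]
 [128 130 106 107 129  68  47  47  80 122 106 113 131 128]
 [128 124  93 111 112  70  19  32  71 136 111 104 130 132]
 [127 127 116  83  93  86  49  56
[... 1001 characters left out ...]
]
red centroid 335.9706866024002 267.05115089514067
needle pts [[0.469, 0.101, 0.083], [0.457, 0.12, 0.096], [0.466, 0.102, 0.081], [0.469, 0.102, 0.078], [0.464, 0.1, 0.078], [0.466, 0.101, 0.075], [0.468, 0.104, 0.074], [0.466, 0.095, 0.069], [0.466, 0.101, 0.07], [0.47, 0.098, 0.064], [0.476, 0.066, 0.045]]
[[ 2  2  3  3  3  1  6  6  9  6  8  8  8  9]
 [ 2  4  4  1  4  3  8  9  9  5 10  8  9  6]
 [ 5  3  2  2  3  2  6  6  6  7  8  6  9  7]
 [ 3  3  3  3  3  0  4  6  6  5  9  6  8  5]
 [ 6  2  1  4  0 25 51 36 11  8  6  7  7  6]
 [ 3  3 -1  3  0 15 47 28  7  2  4  5  6  8]
 [-1  0  1 -2  2  4 -4  0  0  0 -1  3  8  6]
 [ 1  1  3  2  6  3 -6  0  0 -1 -2  3  6  6]]
[259.87868902 230.27111335]
```

The rows fix the pit's y position only weakly. I'll take a closer wrist-camera look from the left side before pressing.

```bash
python3 -c "
from h import *
plan((.41,.33,.18,-3.6))"
```

```text
t 10.7833 pos [0.4818 0.346  0.25  ] yaw 86.58 F [-0.4  0.3  0.6] w 0.0481 gf 0.0
(0.41, 0.33, 0.18, -3.6) -> [-0.1007 -0.3532  0.3507] turn 0.501
```

>>> move_arm(motion="0.1 0 -0.1 0.1 0.039; 0.1 -0.05 -0.2 0.2 0.078; 0.1 -0.1 -0.35 0.35 0.117; 0.1 -0.1 -0.35 0.35 0.156; 0.1 -0.1 -0.35 0.35 0.195; 0.1 -0.1 -0.35 0.35 0.234; 0.1 -0.1 -0.35 0.35 0.273; 0.1 -0.1 -0.35 0.35 0.312; 0.1 -0.1 -0.35 0.35 0.351; 0.1 -0.1 -0.35 0.35 0.39; 0.1 -0.1 -0.35 0.35 0.43; 0.1 -0.1 -0.35 0.35 0.47")

```text
time: 11.78
position: [0.4106, 0.3285, 0.1792]
tool_rot: [1.0, 0.013, -0.002, 0.001]
ft_force: [-0.1, -0.4, -0.6]
grip_width: 0.0481
grip_force: 0.0
```

>>> move_arm(motion="-0.5 0 0 0 0.03; -1 0 0 0 0.03; -1 0 0 0 0.03")

```text
time: 12.03
position: [0.411, 0.3291, 0.1796]
tool_rot: [1.0, -0.029, -0.001, 0.001]
ft_force: [-0.5, 0.3, -0.4]
grip_width: 0.0352
grip_force: 0.0
```

```bash
python3 - <<'E'
from ring import *
plan();rings()
m=np.load('r_wrist.npz');p=m['p'].astype(int)
for q in([.468,.0965,.049],[.468,.0965,.042],[.468,.0985,.042],[.470,.0965,.042],[.468,.0965,.08]):print(proj(m,q).round(2))
u,v=proj(m,[.468,.0965,.046]).astype(int)
print(u,v);print(p[v-16:v+10,u-16:u+14].mean(-1).astype(int));print((p[...,0]-(p[...,1]+p[...,2])/2)[v-10:v+10,u-16:u+14].astype(int))
E
```

```text
t 12.0333 pos [0.411  0.3291 0.1796] yaw -3.34 F [-0.5  0.3 -0.4] w 0.0352 gf 0.0
side [332 266   2   2   3] gauge x,y mean [ 0.0089 -0.0056] min [ 0.0068 -0.0081] max [ 0.011  -0.0039]
side [333 266   7   6  22] gauge x,y mean [-0.0037 -0.0008] min [-0.0102 -0.0137] max [0.0042 0.0115]
top [260 227   2   2   3] gauge x,y mean [ 0.0089 -0.001 ] min [ 0.0077 -0.0033] max [0.0111 0.0003]
wrist [531 115  24  24 175] gauge x,y mean [-0.0011  0.    ] min [-0.0126 -0.0124] max [0.0103 0.0112]
[547.21 125.55]
[541.75 125.48]
[539.79 125.6 ]
[542.07 123.46]
[574.95 125.87]
544 125
[[136 136 136 135 135 135 133 134 135 135 135 134 134 135 134 134 135 135
  134 133 134 133 134 133 133 134 133 133 133 132]
 [136 136 135 136 135 135 135 135 135 134 134 134 135 134 135 134 134 133
  133 135 134 133 134 133 134 133 133 132 133 133]
 [135 136 134 135 134 134 134 134 134 134 134 134 134 135 134 135 134 134
  133 135 134 133 133 133 133 134 133 132 132 133]
 [136 133 135 135 135 134 134 134 133 135 134 135 135 135 135 134 135 134
  134 134 134 133 132 133 133 132 133 133 132 133]
 [136 133 134 134 13
[... 4531 characters left out ...]
 18  17  17  19  18  15
   13  11  11  10  23  66  75  38   6   6   6   6]
 [  5   7  24  90 142  65   7   6   6   6  11  18  19  17  16  16  16  14
   12  11  11  13  64 205 153  50  11  11  10   9]
 [  6   5  14  73 139  82  18   7   6  10  14  13  13  15  13  12  13  11
   10  11  13  46 148 186  79  12  11  11  12  11]
 [  6   6   7  50 130 108  38   6   7  10  11  10  11  13  12  11  11  12
   11  14  43 144 225 127  30  11  11  12  11  12]
 [  6   7   7  27  93 141  70  12   7   9  12  10  10  10  11  11  11  11
   14  46 141 222 155  47  11  13  12  11  12  13]
 [  6   6   6  22  72 130 138  60  14  10  11  10  10  11  10  11  13  20
   54 155 226 155  49  11  12  11  13  11  12  11]]
```

In the close view the pit disc is centred at about (542,126.8) and the tip at about (544.6,126.7). With 6–8 mm of parallax height, the plate should come back about 2.5 mm along +y. I'll regrip the overhanging end and nudge it.

```bash
python3 -c "
from h import *
plan((.473,.1763,.13,86.4),(.473,.1763,.034,86.4))"
```

```text
t 12.1833 pos [0.4115 0.33   0.1802] yaw -3.35 F [ 0.8  0.4 -0.2] w 0.0235 gf 0.0
(0.473, 0.1763, 0.13, 86.4) -> [0.3524 0.749  0.2513] turn -0.4986
(0.473, 0.1763, 0.034, 86.4) -> [0.3529 0.7487 0.7313] turn -0.4986
```

>>> move_arm(motion="0.2 0.05 0.05 0 -0.039; 0.2 0.1 0.15 0.05 -0.078; 0.2 0.2 0.25 0.1 -0.117; 0.2 0.3 0.35 0.1 -0.156; 0.2 0.35 0.45 0.1 -0.195; 0.2 0.352 0.55 0.1 -0.234; 0.2 0.352 0.65 0.1 -0.273; 0.2 0.352 0.749 0.1 -0.312; 0.2 0.352 0.749 0.1 -0.351; 0.2 0.352 0.749 0.1 -0.39; 0.2 0.352 0.749 0.15 -0.43; 0.2 0.352 0.749 0.25 -0.47", newtons=20)

```text
time: 13.18
position: [0.4752, 0.1769, 0.1323]
tool_rot: [0.757, 0.653, 0.002, 0.002]
ft_force: [0.1, -0.4, -0.6]
grip_width: 0.0525
grip_force: 0.0
```

>>> move_arm(motion="0.2 0 0 0 -0.029; 0.2 0 0 0 -0.029; 0.2 0 0 0 -0.029")

```text
time: 13.43
position: [0.4732, 0.1769, 0.1306]
tool_rot: [0.73, 0.684, -0.0, -0.0]
ft_force: [-0.2, -0.3, 0.5]
grip_width: 0.0521
grip_force: 0.0
```

```bash
python3 -c "
from h import *
plan((.473,.1763,.034,86.4))"
```

```text
t 13.4333 pos [0.4732 0.1769 0.1306] yaw 86.24 F [-0.2 -0.3  0.5] w 0.0521 gf 0.0
(0.473, 0.1763, 0.034, 86.4) -> [-0.0032 -0.0007  0.483 ] turn -0.0009
```

>>> move_arm(motion="0.2 0 0 0.15 0; 0.2 0 0 0.3 0; 0.2 0 0 0.42 0; 0.2 0 0 0.48 0; 0.2 0 0 0.48 0; -1 0 0 0.48 0; -1 0 0 0.48 0; -1 0 0 0.48 0; -1 0 0 0.48 0; -1 0.006 0 0.48 0; -1 0.012 0 0.48 0; -1 0.012 0 0.48 0", newtons=20)

```text
time: 14.43
position: [0.474, 0.1793, 0.0355]
tool_rot: [0.729, 0.684, 0.001, 0.001]
ft_force: [0.0, -1.6, 5.4]
grip_width: 0.0396
grip_force: 20.0
```

>>> move_arm(motion="-1 0 0 0 0; 0.2 0 0 0 0; 0.2 0 0 0 0; 0.2 0 0 0 0; 0.2 0 0 -0.1 0; 0.2 0 0 -0.25 0; 0.2 0 0 -0.4 0; 0.2 0.1 0 -0.5 0; 0.2 0.25 0 -0.6 0; 0.2 0.25 0 -0.6 0")

```text
time: 15.27
position: [0.4797, 0.2337, 0.1587]
tool_rot: [0.729, 0.685, 0.005, 0.002]
ft_force: [0.6, 0.3, -0.4]
grip_width: 0.052
grip_force: 0.0
```

```bash
python3 -c "
from h import *
plan((.41,.33,.18,-3.6))"
```

```text
t 15.2667 pos [0.4797 0.2337 0.1587] yaw 86.46 F [ 0.6  0.3 -0.4] w 0.052 gf 0.0
(0.41, 0.33, 0.18, -3.6) -> [ 0.4597 -0.3764 -0.1078] turn 0.5003
```

>>> move_arm(motion="0.1 0.1 -0.05 -0.1 0.039; 0.1 0.2 -0.1 -0.1 0.078; 0.1 0.3 -0.2 -0.1 0.117; 0.1 0.4 -0.3 -0.1 0.156; 0.1 0.46 -0.376 -0.1 0.195; 0.1 0.46 -0.376 -0.1 0.234; 0.1 0.46 -0.376 -0.1 0.273; 0.1 0.46 -0.376 -0.1 0.312; 0.1 0.46 -0.376 -0.1 0.351; 0.1 0.46 -0.376 -0.1 0.39; -0.5 0.46 -0.376 -0.1 0.43; -1 0.46 -0.376 -0.1 0.47")

```text
time: 16.27
position: [0.4066, 0.3256, 0.1738]
tool_rot: [1.0, 0.013, -0.001, 0.0]
ft_force: [0.5, 0.4, -1.0]
grip_width: 0.041
grip_force: 0.0
```

>>> move_arm(motion="-1 0 0 0 0.03; -1 0 0 0 0.03; -1 0 0 0 0.03")

```text
time: 16.52
position: [0.4068, 0.3256, 0.1741]
tool_rot: [1.0, -0.03, -0.001, 0.0]
ft_force: [-0.0, -0.9, -0.3]
grip_width: 0.0226
grip_force: 0.0
```

```bash
python3 - <<'E'
from ring import *
plan();rings()
m=np.load('r_wrist.npz');p=m['p'].astype(int)
for q in([.468,.0965,.049],[.468,.0965,.042]):print(proj(m,q).round(2))
u,v=proj(m,[.468,.0965,.046]).astype(int)
print(u-16,v-8);print(p[v-8:v+9,u-16:u+14].mean(-1).astype(int))
r=(p[...,0]-(p[...,1]+p[...,2])/2)[v-15:v+18,u-20:u+15]>60;y,x=np.nonzero(r)
print('ring ellipse',cv2.fitEllipse(np.stack([x+u-20,y+v-15],1).astype(np.float32)))
# cap in wrist: black component on spindle top
k=(p.max(-1)<60);print('cap guess',proj(m,[.468,.0965,.175]))
E
```

```text
t 16.5167 pos [0.4068 0.3256 0.1741] yaw -3.43 F [-0.  -0.9 -0.3] w 0.0226 gf 0.0
side [334 266   6   5  12] gauge x,y mean [-0.0018 -0.0072] min [-0.0102 -0.0126] max [0.0065 0.0019]
side [334 271   3   2   4] gauge x,y mean [-0.0055  0.0103] min [-0.0072  0.0082] max [-0.0028  0.0134]
top [259 227   2   2   3] gauge x,y mean [0.0088 0.0013] min [0.0075 0.0001] max [0.0111 0.0035]
wrist [530 111  25  24 184] gauge x,y mean [-0.0016  0.0018] min [-0.0127 -0.0108] max [0.0095 0.013 ]
[548.56 120.89]
[542.94 120.95]
530 112
[[133 133 133 132 133 133 130 110  93  90  76  77  77  77  77  67  70  74
   77  97 123 132 130 131 131 132 131 131 132 132]
 [134 132 133 133 133 131 104  64  75  88 100  98 105 110 110 100  83  76
   60  72  74 124 131 132 133 131 132 132 131 131]
 [133 133 133 132 130 110  70  76 103 123 134 132 131 132 133 132 133 120
   90  65  69  96 124 130 131 131 132 131 133 131]
 [133 132 134 120  91  69  75  98 116 133 132 132 132 132 132 132 132 132
  133 101  55  71  96 125 133 133 131 133 131 131]
 [133 133 130 108  70  76 102 120 133 132 131 132 130 131 132 133 132 13
[... 1004 characters left out ...]
131 132 106  71  77  81  77  75  74  73  72  71]
 [ 62  46  74  77  78  78  64  33  10  22  25  26  25  25  33  69 114 132
  131 129 104  67 114 126 125 117 111 103  97  85]
 [ 59  46  66  75  78  77  78  55  15  20  25  26  24  31  70 115 132 132
  129 102  69  74 130 131 132 131 131 131 130 117]
 [ 68  45  55  74  77  77  78  70  58  51  45  50  54  73 114 133 131 132
  120  93  72 116 127 131 131 130 131 131 130 131]
 [ 66  40  49  76  77  77  78  78 111 118 107 123 133 133 132 131 132 130
  108  70  94 125 131 130 131 131 130 131 130 131]]
ring ellipse ((541.7625122070312, 122.2264175415039), (19.502309799194336, 24.2113094329834), 44.48463439941406)
cap guess [737.31029264 119.10361044]
```

The pit-to-tip offset now fits the expected parallax to about 1 mm. Next I'll press the cap with the fingers shut.

```bash
python3 -c "
from h import *
plan((.468,.0975,.24,-3.6),(.468,.0975,.195,-3.6))"
```

```text
t 16.6667 pos [0.4071 0.3258 0.1744] yaw -3.49 F [-0.  -0.3 -0.2] w 0.0102 gf 0.0
(0.468, 0.0975, 0.24, -3.6) -> [ 0.3731  1.1208 -0.3278] turn 0.0006
(0.468, 0.0975, 0.195, -3.6) -> [ 0.3732  1.1208 -0.1028] turn 0.0006
```

>>> move_arm(motion="-1 0 0 -0.2 0; -1 0.1 0.15 -0.33 0; -1 0.2 0.3 -0.33 0; -1 0.3 0.5 -0.33 0; -1 0.373 0.7 -0.33 0; -1 0.373 0.9 -0.33 0; -1 0.373 1 -0.33 0; -1 0.373 1 -0.33 0")

```text
time: 17.33
position: [0.4691, 0.1177, 0.2406]
tool_rot: [0.999, -0.033, -0.0, 0.001]
ft_force: [0.0, 0.1, -0.5]
grip_width: 0.0002
grip_force: 0.0
```

```bash
python3 -c "
from h import *
plan((.468,.0975,.195,-3.6))"
```

```text
t 17.3333 pos [0.4691 0.1177 0.2406] yaw -3.8 F [ 0.   0.1 -0.5] w 0.0002 gf 0.0
(0.468, 0.0975, 0.195, -3.6) -> [0.0012 0.101  0.228 ] turn -0.0011
```

>>> move_arm(motion="-1 0 0.1 0 0; -1 0 0.1 0.1 0; -1 0 0.1 0.2 0; -1 0 0.1 0.25 0; -1 0 0.1 0.27 0; -1 0 0.1 0.28 0; -1 0 0.1 0.29 0; -1 0 0.1 0.3 0; -1 0 0.1 0.3 0")

```text
time: 18.08
position: [0.4684, 0.102, 0.1811]
tool_rot: [1.0, -0.031, 0.001, -0.0]
ft_force: [-0.2, -0.1, 0.4]
grip_width: 0.0005
grip_force: 0.0
```

>>> move_arm(motion="-1 0 0.01 0 0; -1 0 0.015 0.01 0; -1 0 0.015 0.02 0; -1 0 0.015 0.02 0")

```text
time: 18.42
position: [0.4683, 0.0986, 0.1768]
tool_rot: [1.0, -0.031, 0.001, -0.0]
ft_force: [0.6, -0.3, 0.8]
grip_width: 0.0006
grip_force: 0.4
```

>>> move_arm(motion="-1 0 0 0.005 0; -1 0 0 0.01 0; -1 0 0 0.01 0")

```text
time: 18.67
position: [0.4684, 0.0985, 0.1754]
tool_rot: [1.0, -0.031, 0.001, 0.0]
ft_force: [-0.8, 0.7, 7.0]
grip_width: 0.0006
grip_force: 3.3
```

```bash
python3 -c "
from h import *
plan()"
```

```text
t 18.6667 pos [0.4684 0.0985 0.1754] yaw -3.57 F [-0.8  0.7  7. ] w 0.0006 gf 3.3
```

>>> move_arm(motion="-1 0 0 0.004 0; -1 0 0 0.008 0; -1 0 0 0.008 0")

```text
time: 18.92
position: [0.4685, 0.0985, 0.1748]
tool_rot: [1.0, -0.031, 0.001, 0.0]
ft_force: [-2.4, -0.6, 14.3]
grip_width: 0.0007
grip_force: 7.0
```

```bash
cat > tip.py <<'E'
from ring import *
plan();m=dict(robot.camera_model('side'));p,d=robot.camera('side');p=p.astype(int)
print(p[258:274,328:342].mean(-1).astype(int));print((p[...,0]-(p[...,1]+p[...,2])/2)[264:273,328:342].astype(int))
k=(p[200:240,322:352].max(-1)<60).astype(np.uint8);nn,l,st,ce=cv2.connectedComponentsWithStats(k)
for i in range(1,nn):
    if st[i,4]>15:print(st[i],ce[i]+[322,200])
E
python3 tip.py
```

```text
t 18.9167 pos [0.4685 0.0985 0.1748] yaw -3.56 F [-2.4 -0.6 14.3] w 0.0007 gf 7.0
[[148 193 187 188 176 112 109 101 134 219 213 210 208 206]
 [174 192 186 177 122 113 105 107 150 218 213 211 209 209]
 [172 184 182 157 116 118 106 110 157 210 206 209 201 212]
 [120 176 168 132 121 123 106 106 140 158 161 173 181 198]
 [119 159 140 124 127 118 110 106 128 124 124 132 147 152]
 [157 144 123 127 127 116 114 114 124 127 127 125 126 127]
 [149 121 123 126 128 115 116 112 135 132 127 126 109 107]
 [127 126 128 126 125 115 114 116 143 135 133 130 102  77]
 [128 129 129 131 125 113 109 104 132 132 137 139 131 117]
 [127 127 124 116 106 119 110  98 117 101 134 140 141 138]
 [129 128 105 108  94  88 113  69 102 115 116 124 140 141]
 [132 104  80  95 125  34  75  29  92 141 102 117 140 137]
 [110  78  75  72 113  60  53  65  82 113  92 134 143 141]
 [ 79  84  84  87  80  74  72  79  69  78  81 116 114 110]
 [ 80  83  87  86  79  86  83  84  79  86  83  82  84  67]
 [ 82  81  87  81  86  82  87  84  83  89  83  83  74  64]]
[[ 12   9  11  12  11  11   7   7  11   9  11  12  23  37]
 [ 10  11   9  10   7   7   7   6   9   8  11  12  37  66]
 [ 10   8   7  12  69  35   8  44  70  30   8   9  15  23]
 [ 10  12  43  83  86  30  10  44  82  80  63   6  10  11]
 [ 10  18 104  79  26   4   7   8  25  48 108  41   8  11]
 [  9  16 108  19   6   6   7  12   9  16 120  50   9  12]
 [  7  10  44  85  47  22   1   8  24  43  97  20  11  15]
 [  7   3  12  63  69  42  52  50  52  37  26   8  11   9]
 [  7   6   8   7  18  23  42  40  27   1   4   4   6   7]]
[  0   0  21  29 417] [333.40527578 211.60671463]
[ 6 32 11  8 48] [332.27083333 235.91666667]
```

The needle now ends inside the dark pit disc, at about (334,269). The force rises stiffly, so it has bottomed. I'll lift off and check.

>>> move_arm(motion="-1 0 0 -0.05 0; -1 0 0 -0.15 0; -1 0 0 -0.3 0; -1 0 0.0 -0.5 0; -1 -0.1 -0.2 -0.6 0; -1 -0.1 -0.4 -0.6 0; -1 -0.1 -0.6 -0.6 0; -1 -0.1 -0.8 -0.6 0; -1 -0.1 -0.8 -0.6 0; -1 -0.1 -0.8 -0.6 0")

```text
time: 19.8
position: [0.4572, 0.2613, 0.2926]
tool_rot: [1.0, -0.029, -0.0, 0.0]
ft_force: [0.5, 0.2, 0.1]
grip_width: 0.0005
grip_force: 0.0
```

```bash
python3 tip.py
```

```text
t 19.8 pos [0.4572 0.2613 0.2926] yaw -3.32 F [0.5 0.2 0.1] w 0.0005 gf 0.0
[[141 184 184 183 174 108 106  96 129 213 207 207 203 203]
 [172 188 180 169 121 108 106 105 145 215 208 207 206 203]
 [165 182 178 149 109 118 106 106 155 205 198 205 197 207]
 [120 166 164 126 125 115 104 107 134 160 156 167 173 195]
 [121 157 133 126 121 112 104 109 122 120 122 128 143 145]
 [152 139 115 124 122 116 108 105 126 123 123 122 124 129]
 [144 118 124 126 123 112 110 109 124 127 126 120 105 101]
 [127 124 123 126 124 109 109 110 132 130 124 121  98  70]
 [120 122 124 126 118 111 108 105 133 130 130 127 116 108]
 [125 127 121 115  96 108 110  99 116  96 129 136 131 131]
 [123 126 111 110  93  78 110  66  98 118 110 124 136 137]
 [128 130  89 106 122  33  72  27  89 134 104 112 137 136]
 [138 134 113  84 111  55  47  62  79 109  86 130 138 137]
 [135 137 135  80  72  78  74  80  71  81  74 112 110 105]
 [140 136 106  82  80  79  80  84  76  78  85  79  80  64]
 [113 108  78  80  85  80  83  83  86  82  85  80  73  63]]
[[ 11  11  10  11  10   8  12   8   8  10   9  10  23  33]
 [  9   9   8   7   6   9   6   5   8   9   8  11  32  64]
 [ 11   8   6  15  69  36  11  44  68  27   8  10  16  24]
 [  9  10  41  81  86  30   8  43  82  77  63   4  10   9]
 [ 11  21 119  73  27   6   6   8  27  46 107  42   8  10]
 [  8  18 131  37   5   8   6   8   8  17 116  54   9  12]
 [ 10  11  42  91  45  21   0   6  22  41  95  18  12  13]
 [ 12  13  11  61  67  40  50  47  51  36  25   9  11  11]
 [ 13  10   9   5  17  26  41  38  28   3   5   7   7   5]]
[10 23  8  6 41] [335.36585366 225.29268293]
[ 6 32 10  8 47] [332.25531915 236.06382979]
```

The needle stayed down in the pit and the arm is clear, so I'm handing in.

```bash
python3 -c "
from rig import robot
print(robot.hand_in())"
```

```text
the job is handed in; nothing more can be done
None
```

I handed the job in at about 20 s. The red-ringed plate lies flat in the gauge channel, released, with the needle pressed down and resting in the pit. I never moved the arm near the other two plates, the beaker, the tube or the bottle, but I did not take a final picture of them.

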